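Rock a tight brake caliper out of its servicing jig

ROBOT

A 6-joint arm with a two-finger parallel gripper is mounted at the origin on the work surface. World frame = base frame: x ahead of the robot, y to its left, z up, the work surface at z = 0. Lengths are in m, angles in rad, forces in N, time in s.
With the tool pointing down it reaches from about 0.35 to 0.85 m from the base axis. Payload 8.1 kg.
Tool frame: the origin (TCP) lies at the very end of the fingers, on their centre line; the grasp point (between the pads) lies 19 mm behind it; z points along the fingers, x is the direction in which the jaws open and shut, and the axes are right-handed (so a half turn about z gives the same grasp; the last joint's range is limited). The gripper opens to 93 mm and grips with 3 to 60 N. Pads are 15 mm wide; open, the fingers measure 128 mm over their backs; the gripper's body (75 mm by 188 mm) begins 65 mm behind the grasp point.
Start: joints at [1.207, 0.13, 1.488, -0, 1.523, -0.085], TCP at [0.165, 0.577, 0.219] pointing down, gripper open.
Joint ranges: [-2.96, 2.96], [-0.89, 2.26], [0.02, 2.5], [-1.34, 4.48], [0, 2.73], [-2.66, 2.66]. Speed limits (rad/s): [2.39, 2.39, 2.79, 3.14, 3.14, 3.14].

INTERFACE

Orientations are given as a rotation vector (axis times angle).
In Python, from plant import sensors, optics, workorder gives the robot as it stands.
- The arm moves only by the shell command python3 -m pendant 'ROWS' [FORCE]. ROWS is JSON, one flat list of numbers, 7 for each row, row after row: the turn, a rotation vector about the tool's x, y, z in rad, then the shift along the tool's x, y, z in m, then the closure in counts, from 0 (fully open) to 255 (shut). A call has 1 to 12 rows; each row is the pose to reach, as a shift and turn from the pose commanded when the call began, along the tool's axes at that moment; what a row does not reach only later rows make up. A row lasts 1/12 s, in which the tool goes at most 41.7 mm and 7.16 degrees, less where a joint would pass 70% of its speed; a pose out of reach is approached as far as the arm can. A call with a gripper value outside its range is refused whole. The fingers move at their own pace and stop on an object; FORCE is the grip in N (left out, the last holds). Time passes only in rows, so rows that repeat a pose let the fingers close. It gives the time, the measured TCP pose, the force and the opening at its end, in the units of the state.
- sensors.get_obs(): the state, without advancing time (a new reading comes with each control period).
- optics.camera(name): name is "side" or "top" or "wrist"; returns the picture (400x640x3 uint8, blue, green, red); there is no depth.
- optics.camera_params(name): a dict with "fx", "fy", "cx", "cy" (pixels), "D" ([k1, k2, p1, p2, k3] as OpenCV has them; the pictures are not rectified), "R" (3x3) and "t" (3): a world point X has camera coordinates R X + t. Camera axes: x right, y down, z forward; pixel columns grow to the right and rows downward; lengths in m; the calibration is good to about 2 mm. A picture is of the moment at which its call begins: read the wrist's pose just before it. camera_params takes no time and is no camera call; for the wrist camera it gives the pose at the moment of the call.
- workorder.finish_job(): hands the job in, once; it reports no verdict.
The state is a dict: "t": time; "q": joint angles; "joint_vel": joint speeds; "joint_torque": joint torques, N m; "position": TCP position; "tcp_rot": TCP orientation; "ft_force": force on the tool from outside, world axes, zero at the start; "ft_torque": the same for the moment, N m; "finger_gap": opening from 0.0 (shut) to 1.0 (fully open).
Only numpy, scipy, OpenCV 4.12 (cv2) and the standard library are available. Lean on these libraries where they do the work, as an engineer would, in place of code of your own. Each camera call takes 0.05 s, during which the arm holds its last target. There are 200 camera calls.

TASK

The bronze brake caliper is locked and tightly seated in the blue servicing jig: press the jig's red sprung lever down until its detent holds it and the orange keeper has drawn back. Then take hold of the caliper and rock it free while it is still down in the jig, first tipping it away from the lever until the lug on the lever's side pops up past its catch while the other lug stays down, then, with that raised lug kept low on top of its catch, tipping it back over towards the lever until the other lug has popped up and stands clearly the higher of the two. Finish holding it in the gripper, about level and still, over its seat and two to three centimetres clear of the catches, with the lever still down; do not let go of it, and leave the other things on the table alone.

Things in the scene. Friction and masses are not known exactly. Their poses are not given: they have to be found in the camera images.
- jig: Blue steel servicing jig fixed to the table: base plate 90 mm (x) by 265 mm (y from -75 to +190 mm), 12 mm thick. Origin on the table under the middle of the seat; +y runs along the base towards the lever, z up. Rails beside the bracket (outside |x| = 13.5 mm) reach 26 mm above the table; the lever's cheeks at y = 78 to 102 mm are 60 mm high.
- seat (a point): Centre of the seat's floor, on the jig, 12 mm above the table; axes as the jig's. The sprung catches at the seat's two ends are brass rollers at jig y = +48 and -48 mm, their tops 33.5 mm above the table, with steel housings behind them.
- keeper_tip (a point): Tip of the orange forked keeper over the lever-side lug, 40 mm above the table; the fork lies along jig y, 28 to 40 mm above the table. While the lever is up it locks that lug down; pressing the lever draws it 16 mm towards the lever, clear of the lug.
- jig_lever (a joint): Red press-down lever hinged on the jig, in rad: 0 = up (where it starts), 0.45 = fully down at its stop. A spring pushes it up (up to about 9 N at the pad) until about 0.3; past that the detent takes it to the stop and holds it there.
- lever_pad (a point): Middle of the top face of the lever's red pad (36 by 30 mm), about 163 mm from the seat's centre along jig +y; 88 mm above the table when up, about 53 mm when fully down. The hinge axis lies along jig x at y = 90 mm, 50 mm above the table.
- caliper_center (a point): Middle of the bronze caliper's block, the place to grip: 34 mm (x) by 44 mm (y) by 44 mm high; seated, this point is 60 mm above the table, 48 mm above the bracket's underside, and nothing higher than 40 mm stands within 75 mm of it. About 0.3 kg; axes as the jig's when seated.
- lug_lever (a point): Axis of the round lug (14 mm diameter, 24 mm wide) at the lever end of the caliper's bracket: 38 mm along +y and 41 mm below caliper_center. Seated, it is 7 mm above the seat floor, under its roller. It passes the roller after rising 8.5 mm (some 15 N) and sits on top of it at about 17 mm of rise; a like push sends it back down, so keep pulling up while rocking.
- lug_far (a point): Axis of the same kind of lug at the other end, 38 mm along caliper -y, with the same kind of catch. With one lug down on the seat floor the caliper pivots about that lug's axis; tipping by 0.24 rad brings the other lug well past its catch. Turn the gripper with the caliper: a firm pinch holds its angle.
- axle: rusty threaded steel axle with two nuts, 150 mm long, lying on the table; bystander
- pulley: white nylon idler pulley, 54 mm across, 22 mm high, lying flat; bystander
- headlamp: dented chrome headlamp shell, an open bowl 104 mm across and 50 mm high; bystander
- wrench: steel wrench 170 mm long lying on the table; bystander
- screwdriver: screwdriver lying on the table; bystander
- nut_jar: amber jar with steel cap, 64 mm across, 75 mm high; bystander

How it is judged:
By the outcome, as a careful person would: the job done as asked, in the order asked, and still so for the second after the job is handed in, while the arm keeps its last pose, push and grip.
It also fails if it takes over 42 s, if anything falls off the work surface, if the arm or the gripper's body presses on something with over 40 N, if the wrist force passes 120 N, or if a joint passes its speed limit or range.

## Working session

There is one attempt and no reset: what is moved stays moved. The work goes in short steps, Python scripts to look and compute and a shell command to move; the robot and the scene stay as the last step left them, time stands still between calls to the robot, and variables do not carry over. Pictures are saved under pics/ and viewed, about 8 in all and at most 12, crops included, and the job is handed in when it is done.

```bash
mkdir -p pics
cat > h.py <<'E'
import numpy as np,cv2
from plant import sensors,optics,workorder
from scipy.spatial.transform import Rotation as Ro
def ray(P,uv,z):
    K=np.array([[P['fx'],0,P['cx']],[0,P['fy'],P['cy']],[0,0,1]],float)
    n=cv2.undistortPoints(np.array(uv,float).reshape(-1,1,2),K,np.array(P['D'],float)).reshape(-1,2)
    R=np.array(P['R']);t=np.array(P['t'])
    d=np.c_[n,np.ones(len(n))]@R; o=-R.T@t
    return o+d*((z-o[2])/d[:,2])[:,None]
def proj(P,X):
    K=np.array([[P['fx'],0,P['cx']],[0,P['fy'],P['cy']],[0,0,1]],float)
    return cv2.projectPoints(np.array(X,float).reshape(-1,1,3),cv2.Rodrigues(np.array(P['R']))[0],np.array(P['t'],float),K,np.array(P['D'],float))[0].reshape(-1,2)
E
python3 - <<'E'
from h import *
o=sensors.get_obs();print({k:np.round(v,3) for k,v in o.items()})
for n in ['top','side']:
    P=optics.camera_params(n);im=optics.camera(n);cv2.imwrite(f'pics/{n}0.png',im);print(n,-np.array(P['R']).T@np.array(P['t']))
E
```

```text
{'t': np.float64(0.0), 'q': array([ 1.207,  0.131,  1.489,  0.   ,  1.523, -0.085]), 'joint_vel': array([ 0.   , -0.   , -0.001, -0.001,  0.003,  0.001]), 'joint_torque': array([ 1.0000e-03, -5.5986e+01, -4.9175e+01,  7.7000e-02,  3.6000e-02,
       -0.0000e+00]), 'position': array([0.165, 0.576, 0.218]), 'tcp_rot': array([ 2.508e+00,  1.891e+00, -2.000e-03]), 'ft_force': array([-0.059, -0.52 , -0.114]), 'ft_torque': array([ 0.031,  0.089, -0.006]), 'finger_gap': np.float64(0.999)}
top [0.4873456  0.0247267  1.24159406]
side [ 0.15145014 -0.51839635  0.87477296]
```

View pics/top0.png

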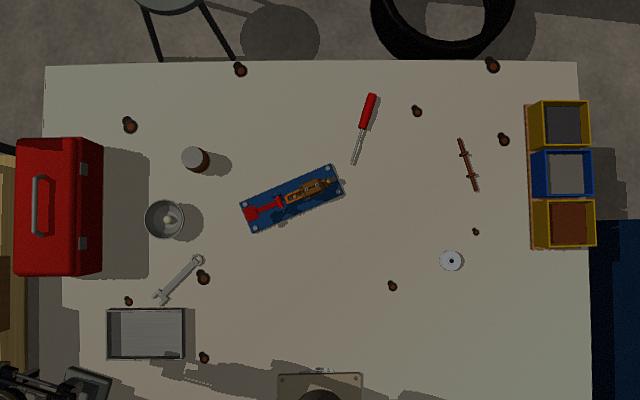

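View pics/side0.png

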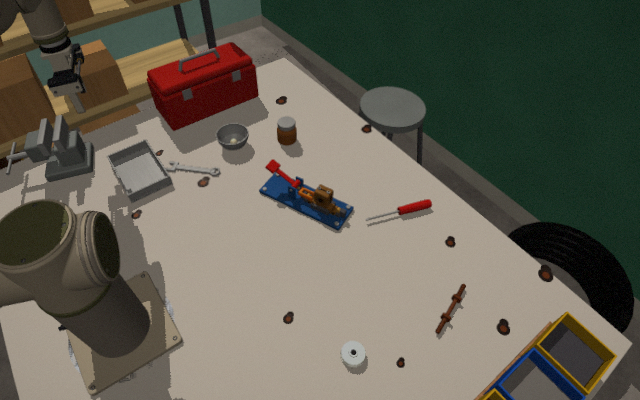

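The top view shows the blue jig around (291,198), with the red pad at about (249,213) and the bronze block at about (305,192). In the side view the jig is at about (305,200). Next I'll measure the jig's pose.

Run:
```python
from h import *
P=optics.camera_params('top');im=cv2.imread('pics/top0.png')
h=cv2.cvtColor(im,cv2.COLOR_BGR2HSV)
m=cv2.inRange(h,(100,100,40),(125,255,255));m[:,:225]=0;m[:,360:]=0;m[:150]=0;m[250:]=0
p=np.argwhere(m)[:,::-1];W=ray(P,p,0.012)[:,:2]
r=cv2.minAreaRect(W.astype(np.float32)*1000);print(len(p),r);print(cv2.boxPoints(r))
red=cv2.inRange(h,(0,150,60),(8,255,255))|cv2.inRange(h,(174,150,60),(180,255,255));red[:,:225]=0;red[:,290:]=0;red[:150]=0;red[250:]=0
q=np.argwhere(red)[:,::-1];print('red',len(q),q.mean(0),q.min(0),q.max(0))
b=cv2.boxPoints(r)/1000
s=np.array(r[1]);
# direction to lever = long axis pointing to +y world
e=b[1]-b[0];f=b[2]-b[1];u=e if np.linalg.norm(e)>np.linalg.norm(f) else f
u/=np.linalg.norm(u);u*=np.sign(u[1]);c=np.array(r[0])/1000
seat=c-u*0.0575
print('u',u,'seat',seat,'pad',seat+u*.163,'ang',np.arctan2(u[1],u[0]))
for z,d in((.06,0),(.082,0),(.088,.163)): print(z,d,proj(P,np.r_[seat+u*d,z]))
x=im[150:250,220:370];cv2.imwrite('pics/c1.png',cv2.resize(x,None,fx=5,fy=5,interpolation=2))
q0=sensors.get_obs();print(q0['position'],Ro.from_rotvec(q0['tcp_rot']).as_matrix().round(3))
```

```text
2000 ((569.7915649414062, 65.69930267333984), (87.7139892578125, 263.11749267578125), 22.814023971557617)
[[478.35483 169.96082]
 [580.37634 -72.57254]
 [661.2283  -38.56221]
 [559.2068  203.97115]]
red 336 [261.33333333 208.74404762] [243 195] [286 221]
u [-0.38774118  0.92176825] seat [0.59208668 0.01269763] pad [0.52888487 0.16294586] ang 1.9689761
0.06 0 [[311.27170269 187.51371129]]
0.082 0 [[311.34974694 186.73436226]]
0.088 0.163 [[250.97559014 212.84516131]]
[0.16491511 0.57636941 0.21769367] [[ 0.275  0.961 -0.001]
 [ 0.961 -0.275 -0.002]
 [-0.002 -0.    -1.   ]]
```

View pics/c1.png

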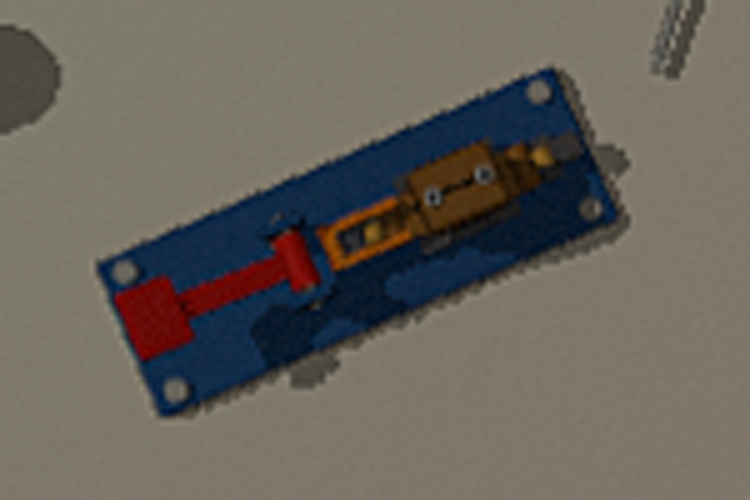

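The crop puts the block at (458,188) and the pad at (153,318), which agrees with the fitted jig pose. I'll close the fingers and go above the pad.

```bash
r='0,0,0.894,-0.294,0.461,0.05,255'; python3 -m pendant '[0,0,0.894,-0.294,0.461,0.05,255,0,0,0.894,-0.294,0.461,0.05,255,0,0,0.894,-0.294,0.461,0.05,255,0,0,0.894,-0.294,0.461,0.05,255,0,0,0.894,-0.294,0.461,0.05,255,0,0,0.894,-0.294,0.461,0.05,255,0,0,0.894,-0.294,0.461,0.05,255,0,0,0.894,-0.294,0.461,0.05,255,0,0,0.894,-0.294,0.461,0.05,255,0,0,0.894,-0.294,0.461,0.05,255,0,0,0.894,-0.294,0.461,0.05,255,0,0,0.894,-0.294,0.461,0.05,255]' 40
```

```text
t: 1.1
position: [0.4958, 0.202, 0.1726]
tcp_rot: [-3.08, -0.621, 0.001]
ft_force: [-0.5, 1.3, 0.1]
finger_gap: 0.191
```

```bash
python3 -m pendant '[0,0,0,0,0,0,255,0,0,0,0,0,0,255,0,0,0,0,0,0,255]'
python3 - <<'E'
from h import *
o=sensors.get_obs();R=Ro.from_rotvec(o['tcp_rot']);p=o['position'];print(p,R.as_matrix().round(3))
for t in ([.5273,.1666,.105],):print(R.inv().apply(np.array(t)-p).round(4))
P=optics.camera_params('wrist');im=optics.camera('wrist');cv2.imwrite('pics/w1.png',im)
s=np.array([.592,.0127]);u=np.array([-.3877,.9218])
print(proj(P,[np.r_[s+u*.163,.088],np.r_[s,.082],np.r_[s+u*.09,.06]]).round())
E
```

```text
t: 1.35
position: [0.4946, 0.2039, 0.1726]
tcp_rot: [-3.08, -0.619, 0.002]
ft_force: [-0.1, 0.7, -0.2]
finger_gap: 0.016
[0.49456459 0.20387964 0.1726323 ] [[ 0.922  0.387 -0.001]
 [ 0.387 -0.922  0.   ]
 [-0.001 -0.001 -1.   ]]
[0.0159 0.0471 0.0676]
[[337. 252.]
 [334. 379.]
 [334. 300.]]
```

View pics/w1.png

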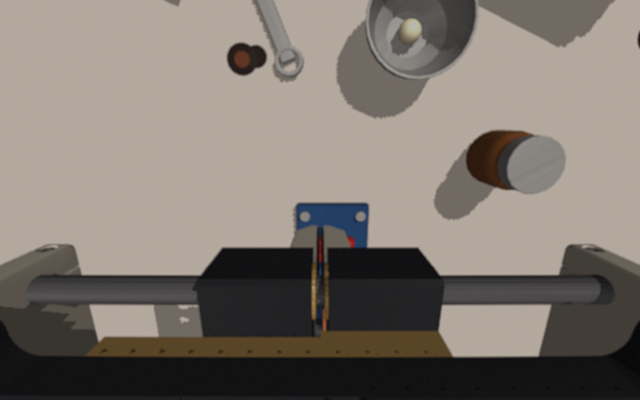

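The far plate corners are at (296,204) and (368,204), so the jig axis lines up with the estimate. I'll move over the pad and press.

```bash
python3 -m pendant '[0,0,0,0.016,0.047,0.03,255,0,0,0,0.016,0.047,0.06,255,0,0,0,0.016,0.047,0.075,255,0,0,0,0.016,0.047,0.081,255,0,0,0,0.016,0.047,0.087,255,0,0,0,0.016,0.047,0.093,255,0,0,0,0.016,0.047,0.099,255,0,0,0,0.016,0.047,0.105,255,0,0,0,0.016,0.047,0.111,255,0,0,0,0.016,0.047,0.116,255,0,0,0,0.016,0.047,0.12,255,0,0,0,0.016,0.047,0.12,255]'; python3 -m pendant '[0,0,0,0,0,0,255,0,0,0,0,0,0.001,255,0,0,0,0,0,0.001,255]'
```

```text
t: 2.4
position: [0.5285, 0.1674, 0.0533]
tcp_rot: [-3.079, -0.622, -0.003]
ft_force: [1.7, 1.1, 1.6]
finger_gap: 0.007
t: 2.65
position: [0.5283, 0.1669, 0.0528]
tcp_rot: [-3.079, -0.621, -0.001]
ft_force: [-1.9, 1.8, 6.7]
finger_gap: 0.002
```

```bash
python3 -m pendant '[0,0,0,0,0,0.002,255,0,0,0,0,0,0.002,255]';  python3 -m pendant '[0,0,0,0,0,-0.02,255,0,0,0,0,0,-0.06,255,0,0,0,0,0,-0.1,255,0,0,0,0,0.06,-0.12,0,0,0,0,0,0.1,-0.12,0,0,0,0,0,0.1,-0.12,0,0,0,0,0,0.1,-0.12,0,0,0,0,0,0.1,-0.12,0]'
python3 - <<'E'
from h import *
o=sensors.get_obs();R=Ro.from_rotvec(o['tcp_rot']);p=o['position'];print(p,o['finger_gap'])
im=optics.camera('top');cv2.imwrite('pics/top1.png',im)
im2=optics.camera('side');cv2.imwrite('pics/side1.png',im2)
a=cv2.resize(im2[140:250,240:370],None,fx=4,fy=4,interpolation=2)
P=optics.camera_params('wrist');w=optics.camera('wrist');cv2.imwrite('pics/w2.png',w)
cv2.imwrite('pics/c2.png',a)
s=np.array([.592,.0127]);u=np.array([-.3877,.9218])
print(proj(P,[np.r_[s+u*.163,.053],np.r_[s,.082],np.r_[s+u*.09,.06],np.r_[s+u*.19,.012]]).round())
for t in (np.r_[s,.10],np.r_[s,.044]):print(R.inv().apply(np.array(t)-p).round(4))
E
```

```text
t: 2.82
position: [0.5284, 0.167, 0.0519]
tcp_rot: [-3.079, -0.621, -0.001]
ft_force: [-6.9, 0.8, 17.1]
finger_gap: 0.006
t: 3.48
position: [0.5666, 0.0734, 0.1698]
tcp_rot: [-3.08, -0.617, 0.001]
ft_force: [0.9, 0.5, -0.4]
finger_gap: 0.311
[0.5666378  0.07344336 0.16979221] 0.3106913260111329
[[321.  97.]
 [321. 266.]
 [321. 174.]
 [320.  74.]]
[0.0001 0.0658 0.0698]
[1.000e-04 6.590e-02 1.258e-01]
```

View pics/w2.png

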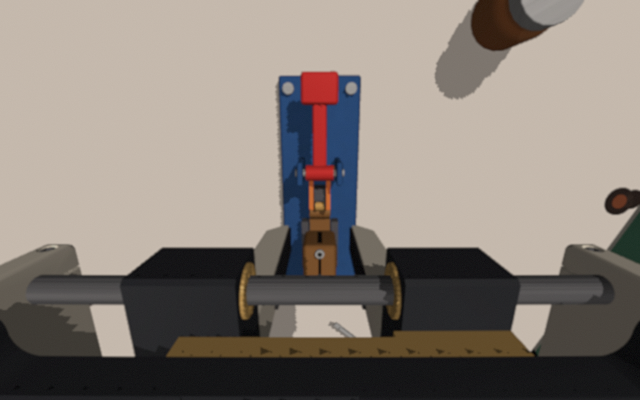

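View pics/c2.png

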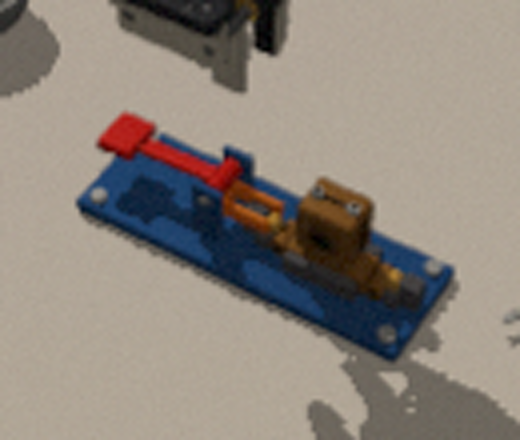

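The lever is down: the pad shows at (320,88), as expected at the stop. The keeper is drawn back and the gripper is centred on the jig axis. I'll descend on the block and grip it.

```bash
python3 -m pendant '[0,0,0,0,0.035,0.02,0,0,0,0,0,0.066,0.04,0,0,0,0,0,0.066,0.06,0,0,0,0,0,0.066,0.08,0,0,0,0,0,0.066,0.1,0,0,0,0,0,0.066,0.115,0,0,0,0,0,0.066,0.124,0,0,0,0,0,0.066,0.127,0,0,0,0,0,0.066,0.127,0,0,0,0,0,0.066,0.127,0]'; python3 -m pendant '[0,0,0,0,0,0,255,0,0,0,0,0,0,255,0,0,0,0,0,0,255,0,0,0,0,0,0,255,0,0,0,0,0,0,255,0,0,0,0,0,0,255,0,0,0,0,0,0,255,0,0,0,0,0,0,255]' 60
python3 - <<'E'
from h import *
o=sensors.get_obs();R=Ro.from_rotvec(o['tcp_rot']);p=o['position'];print(o['t'],p,R.as_matrix().round(3),o['finger_gap'],o['ft_force'],o['ft_torque'])
s=np.array([.592,.0127]);u=np.array([-.3877,.9218]);print((p[:2]-s)@u,(p[:2]-s)@[.9218,.3877])
E
```

```text
t: 4.47
position: [0.5928, 0.0142, 0.044]
tcp_rot: [3.079, 0.622, 0.001]
ft_force: [-0.6, 0.1, 0.7]
finger_gap: 1.001
t: 5.13
position: [0.5923, 0.0137, 0.0431]
tcp_rot: [3.08, 0.621, -0.0]
ft_force: [0.8, -0.4, 0.2]
finger_gap: 0.479
5.1333 [0.59230484 0.01371471 0.04308776] [[ 0.922  0.388 -0.   ]
 [ 0.388 -0.922 -0.   ]
 [-0.     0.    -1.   ]] 0.4792748733897153 [ 0.83512897 -0.43271172  0.21960893] [-0.0829232   0.02306577  0.0249538 ]
0.0008171726779351141 0.0006744041723429861
```

```bash
python3 -m pendant '[0,0,0,0,0,0,255,0,0,0,0,0,0,255,0,0,0,0,0,0,255,0,0,0,0,0,0,255,0,0,0,0,0,0,255,0,0,0,0,0,0,255]' 60; python3 -m pendant '[0,0,0,0,0,0,255]'
```

```text
t: 5.63
position: [0.5921, 0.0136, 0.0431]
tcp_rot: [3.08, 0.621, -0.001]
ft_force: [-2.4, -2.4, 2.1]
finger_gap: 0.362
t: 5.72
position: [0.5921, 0.0136, 0.043]
tcp_rot: [3.08, 0.621, -0.001]
ft_force: [-3.3, -2.1, 2.1]
finger_gap: 0.364
```

Gripped at 34 mm. First tip: rotate +θ about tool x, with the far lug's axis as pivot.

```bash
python3 -m pendant '[0.03,0,0,0,0.0007,-0.0012,255,0.06,0,0,0,0.0015,-0.0023,255,0.09,0,0,0,0.0023,-0.0034,255,0.12,0,0,0,0.0032,-0.0045,255,0.15,0,0,0,0.004,-0.0055,255,0.18,0,0,0,0.0049,-0.0066,255,0.21,0,0,0,0.0059,-0.0076,255,0.24,0,0,0,0.0068,-0.0085,255,0.27,0,0,0,0.0078,-0.0095,255,0.27,0,0,0,0.0078,-0.0095,255,0.27,0,0,0,0.0078,-0.0095,255,0.27,0,0,0,0.0078,-0.0095,255]'
cat > st.py <<'E'
from h import *
o=sensors.get_obs();R=Ro.from_rotvec(o['tcp_rot']);p=o['position']
s=np.array([.592,.0127]);u=np.array([-.3877,.9218])
M=R.as_matrix();th=np.arctan2(M[2,1],-M[2,2])*-1
J=np.array([(p[:2]-s)@u,p[2]])*1e3
# offsets of lugs from TCP at grip (jig y,z) mm: TCP was at (0.8,43.1) with lugs at (+-38,19)
c,sn=np.cos(th),np.sin(th);Q=np.array([[c,-sn],[sn,c]])
L=J+Q@[37.2,-24.1];F=J+Q@[-38.8,-24.1]
print('t',o['t'].round(2),'th',th.round(3),'tcp',J.round(1),'leverlug y,rise',(L-[0,19]).round(1),'far',(F-[0,19]).round(1),'F',o['ft_force'].round(1),'T',o['ft_torque'].round(2),'gap',o['finger_gap'].round(3))
E
python3 st.py
python3 - <<'E'
from h import *
im=optics.camera('side');cv2.imwrite('pics/c3.png',cv2.resize(im[150:240,250:370],None,fx=6,fy=6,interpolation=2))
E
```

```text
t: 6.72
position: [0.5942, 0.0078, 0.0517]
tcp_rot: [-2.815, -0.568, 0.081]
ft_force: [-2.3, 7.0, -6.2]
finger_gap: 0.362Traceback (most recent call last):
  File "st.py", line 9, in <module>
    print('t',o['t'].round(2),'th',th.round(3),'tcp',J.round(1),'leverlug y,rise',(L-[0,19]).round(1),'far',(F-[0,19]).round(1),'F',o['ft_force'].round(1),'T',o['ft_torque'].round(2),'gap',o['finger_gap'].round(3))
              ^^^^^^^^^^^^
AttributeError: 'float' object has no attribute 'round'
```

View pics/c3.png

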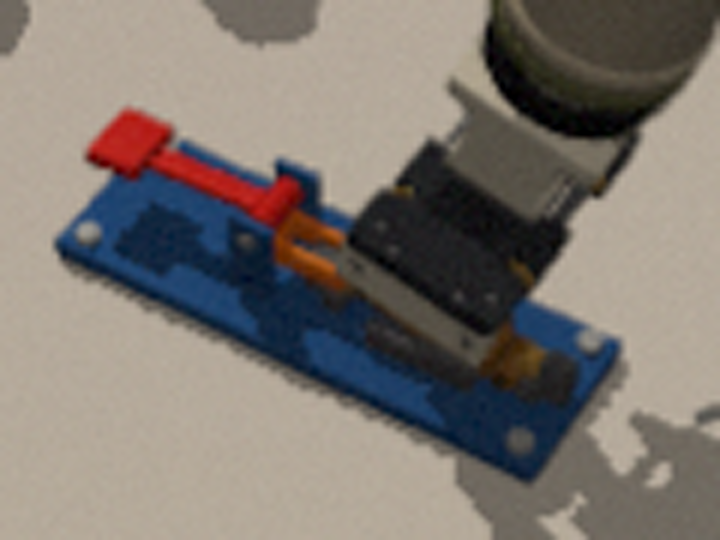

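The view shows the gripper tilted with the block, the lever at (130,140) still down, and the far end still by its housing at (540,370). Now the numbers.

```bash
sed -i "s/o\['t'\].round(2)/o['t']/" st.py; python3 st.py
```

```text
Traceback (most recent call last):
  File "st.py", line 9, in <module>
    print('t',o['t'],'th',th.round(3),'tcp',J.round(1),'leverlug y,rise',(L-[0,19]).round(1),'far',(F-[0,19]).round(1),'F',o['ft_force'].round(1),'T',o['ft_torque'].round(2),'gap',o['finger_gap'].round(3))
                                                                                                                                                                                    ^^^^^^^^^^^^^^^^^^^^^
AttributeError: 'float' object has no attribute 'round'
```

```bash
sed -i "s/o\['finger_gap'\].round(3)/o['finger_gap']/" st.py; python3 st.py
```

```text
t 6.7667 th 0.274 tcp [-5.4 51.7] leverlug y,rise [36.9 19.5] far [-36.2  -1. ] F [-2.4  6.  -6. ] T [0.94 0.41 0.  ] gap 0.3635776224416148
```

Run:
```python
from h import *
o=sensors.get_obs();R=Ro.from_rotvec(o['tcp_rot']);p=o['position']
P=optics.camera_params('wrist');im=optics.camera('wrist');cv2.imwrite('pics/w3.png',im[100:360,160:480].repeat(2,0).repeat(2,1))
# tool frame points: tool y=-jig y, z down. lever lug (y=-37.2,z=24.1), block top corners
T=lambda a:p+R.apply(a)
Z=43.1
pts=[[0,-.0372,.0241],[.012,-.0372,.0241],[-.012,-.0372,.0241],[.017,-.0212,-(.082-.0431)],[-.017,-.0212,-(.082-.0431)],[-.017,-.0212,(.0431-.038)]]
print((proj(P,[T(np.array(a)) for a in pts])-[160,100])*2)
s=np.array([.592,.0127]);u=np.array([-.3877,.9218])
print('roller',(proj(P,[np.r_[s+u*.048,.0335]])-[160,100])*2)
```

```text
[[321.44806802 148.81452007]
 [356.19852673 148.79216835]
 [286.69853753 148.83970842]
 [391.96601572 259.51955829]
 [252.49977942 259.60862756]
 [268.47628037 208.80926788]]
roller [[321.08074376 119.024642  ]]
```

View pics/w3.png

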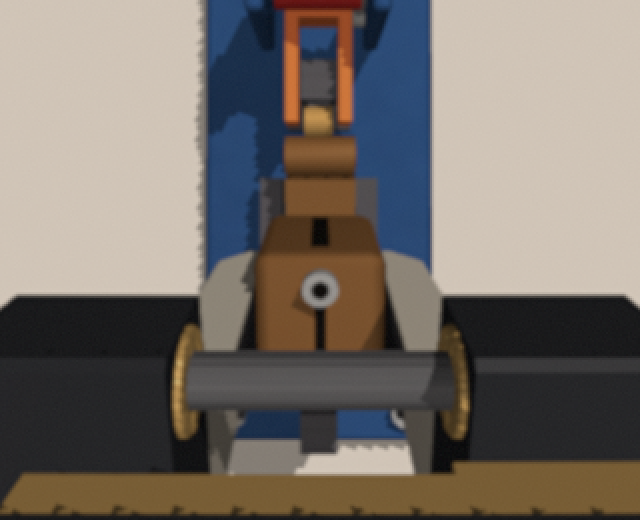

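The lever-side lug is at (320,157), proud of the roller at (318,120). It's about 8 px lower than predicted, so the caliper has turned roughly 0.06 rad in the grip. That makes the lug's rise about 17 mm, so it has popped. Next is the back tip about the raised lug, with a slight upward bias, in two stages.

```bash
python3 -m pendant '[-0.05,0,0,0,-0.0023,-0.0025,255,-0.1,0,0,0,-0.0047,-0.0049,255,-0.15,0,0,0,-0.0062,-0.0065,255,-0.2,0,0,0,-0.0078,-0.0081,255,-0.25,0,0,0,-0.0095,-0.0095,255,-0.3,0,0,0,-0.0113,-0.0109,255,-0.3,0,0,0,-0.0113,-0.0109,255,-0.3,0,0,0,-0.0113,-0.0109,255]'; python3 st.py
python3 - <<'E'
from h import *
o=sensors.get_obs();R=Ro.from_rotvec(o['tcp_rot']);p=o['position']
P=optics.camera_params('wrist');im=optics.camera('wrist');cv2.imwrite('pics/w4.png',im[100:360,160:480].repeat(2,0).repeat(2,1))
print((proj(P,[p+R.apply([0,-.0372,.0241]),p+R.apply([.017,-.0212,-.0389])])-[160,100])*2)
s=np.array([.592,.0127]);u=np.array([-.3877,.9218])
print('roller',(proj(P,[np.r_[s+u*.048,.0335]])-[160,100])*2)
E
```

```text
t: 7.48
position: [0.5924, 0.0145, 0.0665]
tcp_rot: [3.052, 0.618, 0.01]
ft_force: [0.3, -0.8, -4.5]
finger_gap: 0.362
t 7.4833 th -0.029 tcp [ 1.5 66.5] leverlug y,rise [38.  22.3] far [-37.9  24.5] F [ 0.3 -0.8 -4.5] T [-0.06 -0.01  0.01] gap 0.36158311758022776
[[321.57184738 148.66058474]
 [392.1083943  259.35791334]]
roller [[318.45943441 116.37787039]]
```

View pics/w4.png

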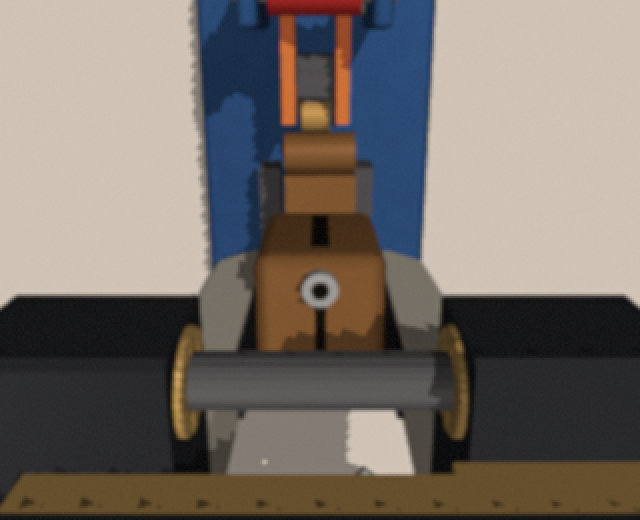

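Both lugs are up and the force is just the weight. The lever lug's rise (about 22 mm) is a little high, so I'll lower it onto its catch while tipping further towards the lever.

```bash
python3 -m pendant '[-0.05,0,0,0,-0.0013,0.0002,255,-0.1,0,0,0,-0.0026,0,255,-0.14,0,0,0,-0.0038,-0.0014,255,-0.17,0,0,0,-0.0047,-0.0024,255,-0.2,0,0,0,-0.0056,-0.0034,255,-0.2,0,0,0,-0.0056,-0.0034,255,-0.2,0,0,0,-0.0056,-0.0034,255,-0.2,0,0,0,-0.0056,-0.0034,255]'; python3 st.py
```

```text
t: 8.2
position: [0.5902, 0.0186, 0.0692]
tcp_rot: [2.86, 0.575, 0.066]
ft_force: [0.6, 0.2, -4.6]
finger_gap: 0.36
t 8.2 th -0.228 tcp [ 6.2 69.2] leverlug y,rise [36.9 18.3] far [-37.1  35.5] F [ 0.6  0.2 -4.6] T [ 0.2   0.09 -0.04] gap 0.36029674445498516
```

Lever lug rise is about 18 mm and far lug about 35 mm, with the force equal to the weight only. Now I'll lift straight, level it, and settle 25 mm above the catches.

```bash
python3 -m pendant '[0,0,0,0,0.001,-0.004,255,0,0,0,0,0.0018,-0.0078,255,0.04,0,0,0,0.0035,-0.01,255,0.08,0,0,0,0.005,-0.012,255,0.12,0,0,0,0.0065,-0.014,255,0.16,0,0,0,0.0078,-0.016,255,0.2,0,0,0,0.009,-0.0177,255,0.24,0,0,0,0.0099,-0.0187,255,0.24,0,0,0,0.0099,-0.0187,255,0.24,0,0,0,0.0099,-0.0187,255,0.24,0,0,0,0.0099,-0.0187,255,0.24,0,0,0,0.0099,-0.0187,255]'; python3 st.py
python3 - <<'E'
from h import *
o=sensors.get_obs();R=Ro.from_rotvec(o['tcp_rot']);p=o['position']
im=optics.camera('side');cv2.imwrite('pics/c5.png',cv2.resize(im[140:240,250:370],None,fx=6,fy=6,interpolation=2))
P=optics.camera_params('wrist');im=optics.camera('wrist');cv2.imwrite('pics/w5.png',im)
print((proj(P,[p+R.apply([0,-.0372,.0241]),p+R.apply([.017,-.0212,-.0389])])).round(1))
P=optics.camera_params('side')
print('side crop px lug lever, far',((proj(P,[p+R.apply([0,-.0372,.0241]),p+R.apply([0,.0388,.0241])])-[250,140])*6).round())
E
```

```text
t: 9.2
position: [0.5919, 0.0146, 0.0897]
tcp_rot: [-3.071, -0.62, 0.003]
ft_force: [-0.8, -0.3, -3.7]
finger_gap: 0.359
t 9.2 th 0.009 tcp [ 1.8 89.7] leverlug y,rise [39.2 46.9] far [-36.8  46.2] F [-0.8 -0.3 -3.7] T [-0.07 -0.01  0.  ] gap 0.35854236232380404
[[320.7 174.6]
 [356.  230. ]]
side crop px lug lever, far [[367. 289.]
 [513. 357.]]
```

View pics/c5.png

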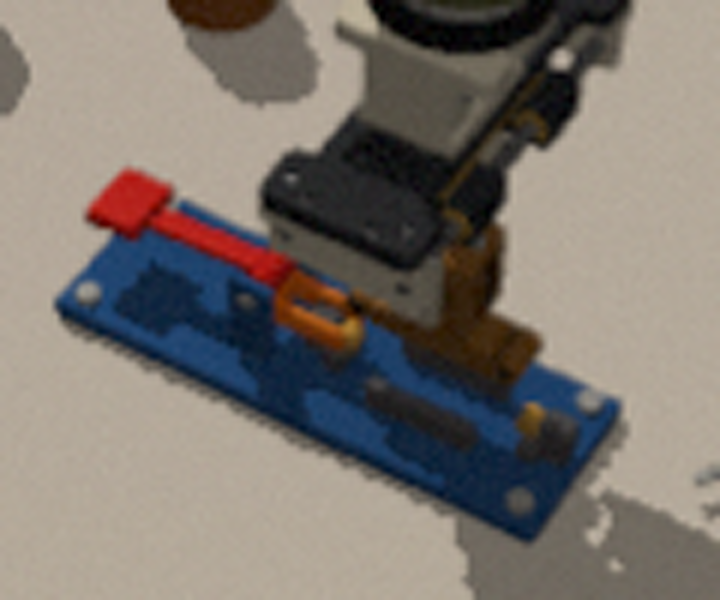

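View pics/w5.png

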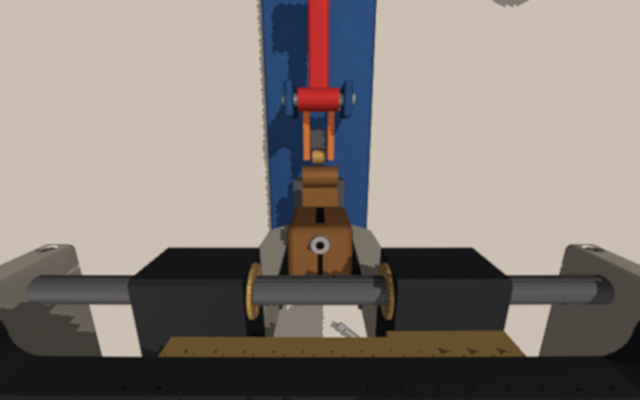

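The caliper is out and level above the seat. The far lug is at about (520,360) in the side crop (predicted (513,357)), and the lever at (130,200) is down with the keeper back. I'll let it settle, then hand in.

```bash
python3 -m pendant '[0,0,0,0,0,0,255,0,0,0,0,0,0,255,0,0,0,0,0,0,255,0,0,0,0,0,0,255,0,0,0,0,0,0,255,0,0,0,0,0,0,255]'; python3 st.py; python3 -c "
from plant import sensors,workorder
print(abs(sensors.get_obs()['joint_vel']).max());print(workorder.finish_job())"
```

```text
t: 9.8
position: [0.5921, 0.0142, 0.0898]
tcp_rot: [-3.07, -0.619, 0.003]
ft_force: [0.1, -0.8, -4.3]
finger_gap: 0.362
t 9.8 th 0.01 tcp [ 1.4 89.8] leverlug y,rise [38.8 47.1] far [-37.2  46.3] F [ 0.1 -0.8 -4.3] T [-0.09  0.03  0.  ] gap 0.3620362703845461
0.002327026447480377
the job is handed in; nothing more can be done
None
```

I handed the job in at 9.8 s with the caliper free and held in the gripper. I pressed the lever to its stop with the fingers closed, then gripped the caliper at its middle with 60 N. I tipped it 0.27 rad away from the lever to free the lever-side lug, then tipped it back over that lug to −0.23 rad. At that point the rises above the seated position were about 18 mm for the lever lug and 35 mm for the far one. Lug rises and tip angles come from the tool pose, not from seeing the lugs directly.

**Last checks:**
- **Caliper:** it is level to about 0.01 rad, over the seat within 1–2 mm, and the arm is still. The lugs are about 25 mm above the catch tops, and the gripper opening is steady at about 34 mm.
- **Jig:** the side and wrist pictures show the lever down and the keeper drawn back.
- **Bystanders:** nothing else was touched, as far as the path and pictures show.

**Two things did not go exactly as planned:**
- **Grip slip:** the wrist picture suggested the caliper turned about 0.05 rad in the grip during the first tip. Most of that was gone in the later pictures.
- **Lug height:** the lever lug rose to about 22 mm partway through the back tip, instead of the 17 mm at which it rests on its catch. I brought it back to about 18 mm before the full tip.

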